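# Glaze a honey-line sight housing and snug its ring

### The arm

A 6-joint arm with a two-finger parallel gripper is mounted at the origin on the work surface. World frame = base frame: x ahead of the robot, y to its left, z up, the work surface at z = 0. Lengths are in m, angles in rad, forces in N, time in s.
With the tool pointing down it reaches from about 0.4 to 0.825 m from the base axis. Payload 7 kg.
Tool frame: the origin (TCP) lies on the centre line of the jaws, within the pads' length; the fingertips stand 25 mm ahead of it and the grasp point (between the pads) lies 6 mm ahead of it; z points along the fingers, y is the line along which they close (so a half turn about z gives the same grasp; the last joint's range is limited). The gripper opens to 88 mm and grips with 3 to 60 N. Pads are 19 mm wide; open, the fingers measure 130 mm over their backs; the gripper's body (78 mm by 193 mm) begins 47 mm behind the grasp point.
Start: joints at [-1.05, 0.359, 0.012, 0, -1.224, -0.288], TCP at [0.156, -0.657, 0.252] pointing down, gripper open.
Joint ranges: [-3.07, 3.07], [-1.43, 2.12], [-1.02, 1.25], [-3.03, 1.67], [-3.05, -0], [-3.03, 3.03]. Speed limits (rad/s): [2.39, 2.39, 3.01, 3.14, 3.14, 3.14].

### API

Orientations are given as [roll, pitch, yaw] about the fixed x, y, z axes, in that order (R = Rz(yaw) Ry(pitch) Rx(roll)).
In Python, from station import readout, vision, arm gives the robot as it stands. The module is installed in compiled form; this text tells all that it offers.
- The arm moves only by the tool carry_out, never from a script. Its argument "commands" is a list of rows, each an object with "dp": the shift along the tool's x, y, z in m, a list of three; "rotation": the turn, a rotation vector about the tool's x, y, z in degrees, a list of three. In form: [{"dp": [dx, dy, dz], "rotation": [wx, wy, wz]}, ...]. A call has 1 to 8 rows; each row shifts and turns the commanded pose from where the row before left it, along the tool's axes as they then stand; what a row does not reach is not made up. A row lasts 1/8 s, in which the tool goes at most 62.5 mm and 10.7 degrees, less where a joint would pass 70% of its speed; a pose out of reach is approached as far as the arm can. A call with a gripper value outside its range is refused whole. "grip" is the finger opening in m, from 0 to 0.0876, set as the call begins (left out, the last holds). The fingers move at their own pace and stop on an object; "force" is the grip in N (left out, the last holds). Time passes only in rows, so rows that do not move let the fingers close. It gives the time, the measured TCP pose, the force, the opening and the grip force at its end, in the units of the state.
- readout.get_state(): the state, without advancing time (a new reading comes with each control period).
- vision.grab_frame(name): name is "scene" or "top" or "wrist"; returns (picture, depth): 400x640x3 uint8, red, green, blue; 400x640 float32, m along the optical axis (not along the pixel's ray), 0 where there is no reading.
- vision.calibration(name): a dict with "fovy" (degrees; the focal length in pixels is half the picture's height over the tangent of half this angle, whatever the lens; pixels are square), "cx", "cy" (the principal point, pixels), "dist" ([k1, k2, p1, p2, k3] as OpenCV has them; the pictures are not rectified), "origin" and "attitude" of the camera in the world; the wrist camera has in their place "mount" (4x4, takes a point from camera to tool coordinates, whose origin is the TCP and whose axes are the flange's). Camera axes: x right, y down, z forward; pixel columns grow to the right and rows downward; lengths in m; the calibration is good to about 2 mm. A picture is of the moment at which its call begins: read the wrist's pose just before it. calibration takes no time and is no camera call.
- arm.job_done(): hands the job in; it is judged then, once.
Trained networks look in the newest picture that a camera, given by its name, has taken for a name from the list of things; names that differ only in an ending like _2 or _b are one class to them, and where a whole thing is asked for, a point or a joint stands for the part that bears it (a point fixed in the world has none). Each returns a list of dicts, best first, with "score" (0 to 1); they miss things now and then, are a little off and sometimes report something else, mostly with a low value. They report only what shows in the picture. A call takes as long as a camera call. They do not tell look-alikes from the thing itself.
- vision.trace(label, camera): "pixels" (400x640 bool, what is visible of it) and "position" ([row, column] in pixels, amid what is visible of it).
The state is a dict: "t": time; "q": joint angles; "qd": joint speeds; "joint_efforts": joint torques, N m; "eef_pos": TCP position; "ee_rot": TCP orientation; "force": force on the tool from outside, world axes, zero at the start; "moment": the same for the moment, N m; "width": finger opening in m; "gripper_force": force on a finger pad.
Only numpy, scipy, OpenCV 4.12 (cv2) and the standard library are available. Lean on these libraries where they do the work, as an engineer would, in place of code of your own. Each camera call takes 0.05 s, during which the arm holds its last target. There are 200 camera calls.

### The job

Fit the loose sight glass in the housing on the bench: lay the glass flat in the recess on top of the neck, then put the brass ring over it and screw it clockwise (seen from above) under the neck's ribs until it is snug, so that it clamps the glass, without overtightening and cracking it. Let go of it and leave the hammer, hive tool and mug where they are.

Things in the scene. Friction and masses are not known exactly. Their poses are not given: they have to be found in the camera images.
- housing: Steel sight-glass housing fixed to the bench. Base flange 96 mm across, 8 mm thick; above it a round neck 58 mm across, its rim 52 mm above the bench, with a recess in the top 48.8 mm across. The recess floor is a rubber seat 45.8 to 48.2 mm above the bench: its height differs from housing to housing; it yields 1 mm per 20 N. Origin: centre of the underside, on the bench; z up. +x and -x point at the two gaps between the ribs.
- mouth (a point): Centre of the housing's top rim, 52 mm above the bench, on the neck's axis.
- rib_start (a point): Start of one of the neck's two equal, opposite ribs, at its underside, 44.2 mm above the bench. A rib is 5 mm thick and stands out to 67 mm across. It starts 0.45 rad clockwise (seen from above) of a gap's centre and runs 2.1 rad further clockwise, falling 5 mm per rad. The gaps are about 0.9 rad wide, centred on the housing's +x and -x.
- glass: Thick round clear glass, 46 mm across, 12 mm thick, edges chamfered 1 to 1.5 mm, about 50 g, lying flat on the bench at the start. Origin: centre of its underside, z up. In the recess its top stands about 6 to 8 mm above the rim, so it can be held by its upper edge until it is down. It cracks if pressed with more than 40 N.
- ring: Brass retaining ring, about 250 g, standing skirt down as it will be fitted. Skirt 76 mm across outside, 70 mm inside, 25 mm deep; above it a flange, 25 to 30 mm above the origin, with a 34 mm hole, whose underside presses on the glass. Two ears, 8 by 22 mm, on its +x and -x, reach from 30 to 54 mm above the origin, 50 mm over their outer faces: grip these. Origin: on the axis at the skirt's lower edge; z up.
- pin (a point): One of the ring's two inward pins, one under each ear: 6 mm thick, 4.5 mm above the ring's origin, its tip 30.2 mm from the axis (this point). They go down through the gaps between the ribs until the flange lies on the glass; turned clockwise they run under the ribs and draw the ring down.
- ring_grip (a point): Point on the ring's axis midway up the ears, 42 mm above its origin. The ring comes up snug 0.9 to 1.6 rad clockwise of a gap's centre, depending on the seat. Snug is 6 to 25 N on the glass, best 14: 0.7 mm sunk from lying free. Felt by the hand: once the pins bite, the ring pulls it down. The clamp holds when let go.
- hammer: Bystander: small tack hammer, 250 mm long, lying on the bench. Leave alone.
- hive_tool: Bystander: flat steel hive tool, 235 mm long, with one end turned up 22 mm, lying on the bench. Leave alone.
- mug: Bystander: enamel mug of tacks, 80 mm across and 80 mm tall, handle on its +y. Origin: centre of its underside. Leave alone.
Not all that is in view belongs to the job. Leave any blue look-alike of the hive_tool alone. Leave any red look-alike of the glass alone.

How it is judged:
On the way, in this order (a step that is already met when the one before it is completed fails the run):
1. the glass lies flat in the recess, with nothing on it (horizontal distance between glass and housing below 0.003 m and z of glass in the frame of housing between 0.043 and 0.0495 m and angle between glass's own z axis and vertical below 0.06 rad and contact force between ring and glass below 0.5 N and contact force between the fingers and glass below 0.3 N), for 0.2 s.
2. the ring is over the neck and lies on the glass (horizontal distance between glass and housing below 0.003 m and z of glass in the frame of housing between 0.043 and 0.0495 m and angle between each of glass, ring's own z axis and vertical below 0.06 rad and horizontal distance between ring and housing below 0.004 m and z of ring in the frame of housing below 0.0375 m), for 0.1 s.
At the end, for the whole second after the job is handed in: The glass lies in the recess (within 3 mm of the axis, tilt under 0.06 rad), the ring is screwed on over it (within 4 mm of the axis, tilt under 0.06 rad), clamps it with 6 to 25 N by itself, and is at rest (all of step 2 and contact force between ring and glass between 6 and 25 N and linear speed of ring below 0.01 m/s and angular speed of ring below 0.1 rad/s); the robot touches nothing.
It fails at once if the glass is pressed with more than 40 N and cracks (contact force between ring and glass above 40 N or contact force between glass and housing above 40 N).
It fails at once if the glass is dropped or thrown (linear speed of glass above 1.2 m/s).
It fails at once if the hammer is disturbed (distance of hammer from where it was at the start of the episode above 0.02 m).
It fails at once if the hive tool is disturbed (distance of hive_tool from where it was at the start of the episode above 0.02 m).
It fails at once if the mug is disturbed (distance of mug from where it was at the start of the episode above 0.02 m).
It also fails if it takes over 64 s, if anything falls off the work surface, if the arm or the gripper's body presses on something with over 40 N, if the wrist force passes 120 N, or if a joint passes its speed limit or range.

## Working session

There is one attempt and no reset: what is moved stays moved. The work goes in short steps, Python scripts to look and compute and a tool call to move; the robot and the scene stay as the last step left them, time stands still between calls to the robot, and variables do not carry over. Pictures are saved under pics/ and viewed, at most 10 in all, crops included, and the job is handed in when it is done.

Besides the shell and the picture viewer there is one more tool, called after "Emit:" in YAML: its name, and indented under it one key for each argument. carry_out: Moves the arm, as the interface text tells. Its arguments: {"type":"object","properties":{"commands":{"type":"array"},"grip":{"type":"number"},"force":{"type":"number"}},"required":["commands"]}

```bash
mkdir -p pics; cat > h.py <<'E'
import numpy as np, cv2
from station import readout, vision, arm
from scipy.spatial.transform import Rotation as R
def cam(n):
    c=vision.calibration(n); f=200/np.tan(np.radians(c['fovy'])/2)
    K=np.array([[f,0,c['cx']],[0,f,c['cy']],[0,0,1]]); return c,K,np.array(c['dist'],float)
def pose(n,st=None):
    c,K,d=cam(n)
    if n=='wrist':
        M=np.array(c['mount']); Rt=R.from_euler('xyz',st['ee_rot']).as_matrix()
        return Rt@M[:3,:3], Rt@M[:3,3]+np.array(st['eef_pos'])
    a=np.array(c['attitude'],float)
    if a.shape==(3,3): return a,np.array(c['origin'])
    return R.from_euler('xyz',a).as_matrix(),np.array(c['origin'])
def rays(n,uv):
    c,K,d=cam(n); p=cv2.undistortPoints(np.array(uv,float).reshape(-1,1,2),K,d).reshape(-1,2)
    return np.c_[p,np.ones(len(p))]
def pts(n,uv,z,st=None):   # depth -> world
    A,o=pose(n,st); return (rays(n,uv)*np.array(z).reshape(-1,1))@A.T+o
def onplane(n,uv,h,st=None):
    A,o=pose(n,st); r=rays(n,uv)@A.T; return o+r*((h-o[2])/r[:,2])[:,None]
def grab(n,name):
    st=readout.get_state(); im,d=vision.grab_frame(n); cv2.imwrite(f'pics/{name}.png',im[...,::-1]); np.save(f'pics/{name}.npy',d); return st,im,d
E
python3 - <<'E'
from h import *
print(vision.calibration('top'));print(vision.calibration('scene'));print(vision.calibration('wrist'))
print(readout.get_state())
ims=[]
for n in['top','scene']:
    st,im,d=grab(n,n)
    for l in ['housing','glass','ring','mug','hammer','hive_tool']:
        for r in vision.trace(l,n):
            m=r['pixels']; v,u=np.nonzero(m&(d>0))
            P=pts(n,np.c_[u,v],d[v,u]) if len(u) else np.zeros((1,3))
            print(n,l,round(r['score'],2),np.round(r['position']),m.sum(),np.median(P,0).round(3),P.min(0).round(3),P.max(0).round(3))
E
```

```text
{'fovy': 52.98616701035406, 'cx': 321.11522803607966, 'cy': 204.70918173400727, 'dist': array([-0.01299974,  0.        ,  0.        ,  0.        ,  0.        ]), 'origin': array([0.52201914, 0.00800701, 0.93906727]), 'attitude': array([-3.04968542, -0.00694219, -1.58399876])}
{'fovy': 49.77910789958837, 'cx': 325.5929332911962, 'cy': 198.36234321871103, 'dist': array([-0.05259683,  0.        ,  0.        ,  0.        ,  0.        ]), 'origin': array([ 1.06478686, -0.66075148,  0.93571875]), 'attitude': array([-2.37443452,  0.00371322,  0.6215593 ])}
{'fovy': 69.10686190896956, 'cx': 318.41996097711245, 'cy': 194.20524392298043, 'dist': array([-0.00652791,  0.        ,  0.        ,  0.        ,  0.        ]), 'mount': array([[-4.31625104e-04, -9.62992887e-01, -2.69526461e-01,
         7.24870742e-02],
       [ 9.99999309e-01, -7.10461666e-04,  9.36994181e-04,
        -3.17408915e-04],
       [-1.09380695e-03, -2.69525871e-01,  9.62992528e-01,
        -1.32974555e-01],
       [ 0.00000000e+00,  0.00000000e+00,  0.00000000e+00,
         1.00000000e+00]])}
{'t': 0.0, 'q': array([-1.04992
[... 1916 characters left out ...]
cene ring 0.66 [249. 278.] 185 [ 0.559 -0.172  0.012] [ 0.535 -0.192  0.004] [ 0.581 -0.151  0.018]
scene ring 0.55 [212. 305.] 566 [ 0.533 -0.028  0.012] [ 0.466 -0.056 -0.002] [0.562 0.039 0.056]
scene ring 0.22 [290. 329.] 1061 [ 0.733 -0.191  0.006] [ 0.6   -0.22  -0.005] [ 0.838 -0.163  0.026]
scene mug 0.83 [213. 382.] 978 [0.729 0.073 0.058] [0.685 0.041 0.001] [0.765 0.144 0.085]
scene hammer 0.85 [144. 377.] 660 [0.548 0.349 0.022] [ 0.378  0.3   -0.004] [0.628 0.394 0.031]
scene hive_tool 0.85 [336. 253.] 1174 [ 0.662 -0.387  0.006] [ 0.549 -0.432 -0.003] [ 0.788 -0.343  0.026]
scene hive_tool 0.55 [295. 328.] 959 [ 0.737 -0.192  0.006] [ 0.6   -0.221 -0.002] [ 0.837 -0.163  0.026]
```

View pics/top.png

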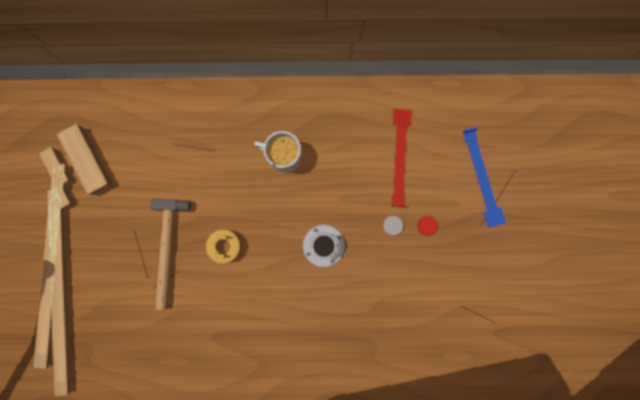

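View pics/scene.png

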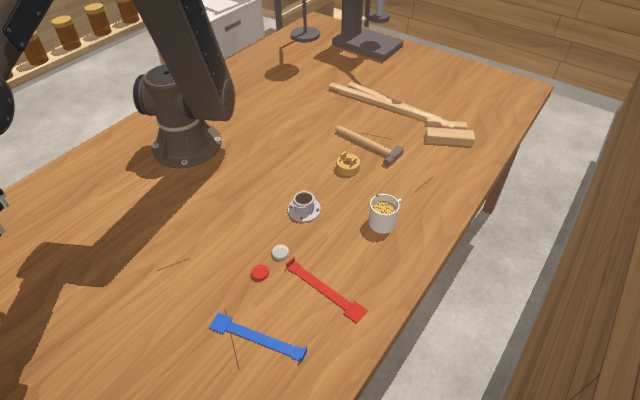

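Candidates for the glass are the clear disc at top pixel (395,225), world (0.558,-0.167), and the red disc at (428,226), which is the look-alike. I take the clear one. The ring is the yellow one at (223,246) and the housing is at (323,246). The hive tool is the red one at (400,160); the blue one at (485,180) is its look-alike.

Emit:
carry_out:
  commands:
    - {"dp": [-0.045, 0.035, 0], "rotation": [0, 0, 0]}
    - {"dp": [-0.045, 0.035, 0], "rotation": [0, 0, 0]}
    - {"dp": [-0.045, 0.035, 0], "rotation": [0, 0, 0]}
    - {"dp": [-0.045, 0.035, 0], "rotation": [0, 0, 0]}
    - {"dp": [-0.045, 0.035, 0], "rotation": [0, 0, 0]}
    - {"dp": [-0.045, 0.035, 0], "rotation": [0, 0, 0]}
    - {"dp": [-0.045, 0.035, 0], "rotation": [0, 0, 0]}
    - {"dp": [-0.045, 0.035, 0], "rotation": [0, 0, 0]}
  grip: 0.06

```text
t: 1.7
eef_pos: [0.4424, -0.2997, 0.252]
ee_rot: [-3.141, 0.001, -2.909]
force: [1.6, -0.9, 0.5]
width: 0.0601
gripper_force: 0.0
```

Emit:
carry_out:
  commands:
    - {"dp": [-0.045, 0.035, 0.0], "rotation": [0, 0, 0]}
    - {"dp": [-0.045, 0.035, 0], "rotation": [0, 0, 0]}
    - {"dp": [-0.045, 0.035, 0], "rotation": [0, 0, 0]}
    - {"dp": [0, 0, 0], "rotation": [0, 0, 10]}
    - {"dp": [0, 0, 0], "rotation": [0, 0, 10]}
    - {"dp": [0, 0, 0.0], "rotation": [0, 0, 10]}
    - {"dp": [0, 0, 0], "rotation": [0, 0, 10]}
    - {"dp": [0, 0, 0], "rotation": [0, 0, 10]}

```text
t: 2.7
eef_pos: [0.5485, -0.1679, 0.2517]
ee_rot: [3.141, 0.0, 2.496]
force: [0.3, -0.6, -0.1]
width: 0.0602
gripper_force: 0.0
```

```bash
python3 - <<'E'
from h import *
st,im,d=grab('wrist','w1')
print(st['q'].round(3),st['eef_pos'].round(4),st['ee_rot'].round(4),st['force'].round(2))
for l in ['glass','housing']:
  for r in vision.trace(l,'wrist'):
    v,u=np.nonzero(r['pixels']&(d>0)); P=pts('wrist',np.c_[u,v],d[v,u],st)
    print(l,round(r['score'],2),np.round(r['position']),np.median(P,0).round(4),P.min(0).round(4),P.max(0).round(4))
    if l=='glass':
        c=cv2.minEnclosingCircle(np.c_[u,v].astype(np.float32)); print(c, onplane('wrist',[c[0]],0.008,st).round(4))
E
```

```text
[ 0.044  0.193 -0.217  0.    -1.161 -2.26 ] [ 0.5485 -0.1679  0.2517] [3.1415e+00 1.0000e-04 2.4961e+00] [ 0.27 -0.57 -0.08]
glass 0.93 [175. 327.] [ 0.5575 -0.166   0.0117] [ 0.5355 -0.1889 -0.0013] [ 0.583  -0.1445  0.0141]
((323.4251403808594, 175.41915893554688), 17.78230094909668) [[ 0.5582 -0.1668  0.008 ]]
glass 0.65 [206. 275.] [ 0.5561 -0.2462  0.0117] [ 0.5339 -0.2701  0.0044] [ 0.5779 -0.2252  0.0138]
((275.5441589355469, 209.140380859375), 16.752901077270508) [[ 0.5565 -0.2472  0.008 ]]
housing 0.83 [ 73. 398.] [ 0.507  -0.0206  0.0088] [ 0.4652 -0.0529 -0.0014] [0.563  0.0502 0.0539]
```

View pics/w1.png

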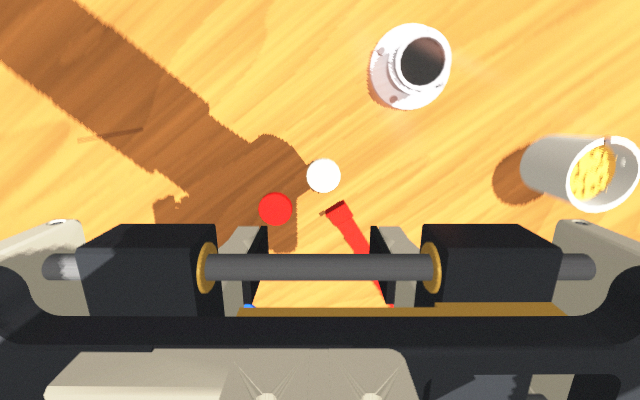

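The crop shows the clear disc at (323,175), the red look-alike at (275,209), the hive tool's tip at (335,208) and the housing at (410,65). The clear disc is the choice. I go lower over it, measure it, then do the same over the housing at the same relative height.

Emit:
carry_out:
  commands:
    - {"dp": [-0.007, 0.007, 0.05], "rotation": [0, 0, 0]}
    - {"dp": [0, 0, 0.05], "rotation": [0, 0, 0]}
    - {"dp": [0, 0, 0], "rotation": [0, 0, 0]}
    - {"dp": [0, 0, 0], "rotation": [0, 0, 0]}

```text
t: 3.35
eef_pos: [0.5594, -0.1668, 0.1534]
ee_rot: [3.141, 0.002, 2.504]
force: [1.1, 0.4, 1.5]
width: 0.0599
gripper_force: 0.0
```

```bash
cat > m.py <<'E'
from h import *
def glass(h,tag):
    st,im,d=grab('wrist',tag)
    print(st['eef_pos'].round(4),st['ee_rot'].round(4))
    for r in vision.trace('glass','wrist')[:2]:
        m=r['pixels']; v,u=np.nonzero(m&(d>0)); P=pts('wrist',np.c_[u,v],d[v,u],st)
        cs=max(cv2.findContours(m.astype(np.uint8),0,1)[0],key=len); (c,a,t)=cv2.fitEllipse(cs)
        B=onplane('wrist',cs[:,0],h,st); cc,rr=cv2.minEnclosingCircle((B[:,:2]*1e3).astype(np.float32))
        print(round(r['score'],2),c,a,'plane',onplane('wrist',[c],h,st).round(4),'mec',np.round(cc,1),round(rr,1),'med',np.median(P,0).round(4), 'colour',im[m].mean(0).round())
E
python3 - <<'E'
from m import *
glass(0.010,'g1')
E
```

```text
[ 0.5594 -0.1668  0.1534] [3.1413e+00 1.8000e-03 2.5041e+00]
0.61 (255.29981994628906, 227.6859130859375) (37.87080383300781, 41.43902587890625) plane [[ 0.5536 -0.2427  0.01  ]] mec [ 555.1 -244.6] 23.4 med [ 0.5471 -0.2351  0.0115] colour [246.  61.  50.]
0.6 (317.05328369140625, 187.28802490234375) (45.78235626220703, 45.98112869262695) plane [[ 0.557  -0.1667  0.01  ]] mec [ 557.9 -166.7] 23.9 med [ 0.5567 -0.1664  0.0117] colour [252. 250. 246.]
```

Emit:
carry_out:
  commands:
    - {"dp": [0.02, 0.02, -0.02], "rotation": [0, 0, 0]}
    - {"dp": [0.02, 0.02, -0.02], "rotation": [0, 0, 0]}
    - {"dp": [0.034, 0.015, 0], "rotation": [0, 0, 0]}
    - {"dp": [0.034, 0.015, 0], "rotation": [0, 0, 0]}
    - {"dp": [0.028, 0.037, 0], "rotation": [0, 0, 0]}
    - {"dp": [0, 0, 0], "rotation": [0, 0, 0]}
    - {"dp": [0, 0, 0], "rotation": [0, 0, 0]}

```text
t: 4.32
eef_pos: [0.5137, 0.0008, 0.193]
ee_rot: [3.14, 0.001, 2.503]
force: [0.6, 0.0, -0.2]
width: 0.0601
gripper_force: 0.0
```

```bash
python3 - <<'E'
from h import *
st,im,d=grab('wrist','hs1')
print(st['eef_pos'].round(4),st['ee_rot'].round(4))
for l in['housing','mouth','rib_start']:
  for r in vision.trace(l,'wrist')[:3]:
    m=r['pixels']; v,u=np.nonzero(m&(d>0)); print(l,round(r['score'],2),np.round(r['position'],1),m.sum(),onplane('wrist',[r['position'][::-1]],0.052,st).round(4))
    if l=='housing':
        P=pts('wrist',np.c_[u,v],d[v,u],st); q=P[:,2]>0.049; print(q.sum(),P[q].mean(0).round(4)); cc,rr=cv2.minEnclosingCircle((P[q][:,:2]*1e3).astype(np.float32));print(cc,rr)
cv2.imwrite('pics/hs1c.png',cv2.resize(im[:,160:480,::-1],None,fx=1.5,fy=1.5,interpolation=cv2.INTER_CUBIC))
E
```

```text
[0.5137 0.0008 0.193 ] [3.1396e+00 1.5000e-03 2.5031e+00]
housing 0.82 [170.  320.3] 3796 [[0.4991 0.0142 0.052 ]]
804 [ 0.5126 -0.0047  0.0515]
(511.2181701660156, -6.402101516723633) 32.9606819152832
mouth 0.72 [168.1 314.7] 3727 [[0.4945 0.011  0.052 ]]
rib_start 0.8 [167.2 314.6] 3696 [[0.4937 0.0114 0.052 ]]
```

View pics/hs1c.png

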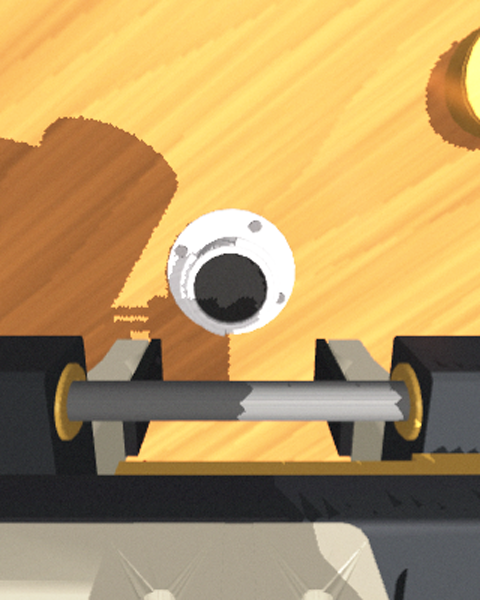

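The picture shows the housing with its dark seat centred near crop (230,288), which is (313,192) in the frame, and bits of the ribs at its upper left. I fit the seat and read the gaps from the depth.

```bash
python3 - <<'E'
from h import *
st=readout.get_state(); im=cv2.imread('pics/hs1.png'); d=np.load('pics/hs1.npy')
g=im.max(2); m=np.zeros_like(g); m[150:235,270:360]=(g[150:235,270:360]<150)
n,L,S,C=cv2.connectedComponentsWithStats(m); k=1+np.argmax(S[1:,4]); 
cs=max(cv2.findContours((L==k).astype(np.uint8),0,1)[0],key=len); h=cv2.convexHull(cs); e=cv2.fitEllipse(h); print(S[k],e)
c=onplane('wrist',[e[0]],0.0495,st)[0]; B=onplane('wrist',h[:,0],0.0495,st); rr=np.hypot(*(B-c)[:,:2].T); print('centre',c.round(4),rr.mean().round(4),rr.min().round(4),rr.max().round(4))
vv,uu=np.mgrid[120:250,240:390]; uv=np.c_[uu.ravel(),vv.ravel()]; z=d[uv[:,1],uv[:,0]]; uv=uv[z>0]; z=z[z>0]
P=pts('wrist',uv,z,st)
# circle fit of rim points
r=np.hypot(P[:,0]-c[0],P[:,1]-c[1]); q=(P[:,2]>.0505)&(P[:,2]<.054)&(r<.0305)&(r>.023); print('rim',q.sum(),P[q].mean(0).round(4))
b=np.arange(-180,180,10); a=np.degrees(np.arctan2(P[:,1]-c[1],P[:,0]-c[0]))
for t in b:
    s=(a>=t)&(a<t+10)&(r>.0305)&(r<.0335)
    print(t+5,s.sum(),np.sort(P[s,2]*1e3).round(0)[::max(1,s.sum()//8)])
E
```

```text
[ 289  169   49   47 1810] ((313.0935363769531, 191.99952697753906), (46.72101593017578, 48.95994186401367), 87.25013732910156)
centre [ 0.512  -0.0058  0.0495] 0.0239 0.0231 0.0247
rim 349 [ 0.5109 -0.0052  0.051 ]
-175 15 [5. 6. 6. 6. 6. 6. 7. 7. 7. 7. 7. 7. 8. 8. 9.]
-165 21 [ 6.  6.  6.  6.  7.  7.  7. 36. 37. 37. 38.]
-155 78 [  6.  36.  39. 172. 176. 180. 183. 197. 200.]
-145 108 [  7.  39. 178. 184. 186. 187. 188. 189. 197.]
-135 18 [ 39.  39.  40.  40.  40.  40.  41.  41. 187.]
-125 17 [39. 40. 40. 40. 41. 41. 41. 41. 42.]
-115 15 [41. 41. 41. 41. 41. 41. 41. 41. 41. 41. 42. 42. 42. 42. 42.]
-105 15 [41. 41. 42. 42. 42. 42. 42. 42. 42. 42. 43. 43. 43. 43. 44.]
-95 15 [42. 43. 43. 43. 43. 43. 43. 44. 44. 44. 44. 44. 44. 44. 44.]
-85 14 [43. 44. 44. 44. 44. 44. 44. 44. 44. 44. 45. 45. 45. 45.]
-75 13 [44. 44. 44. 44. 45. 45. 45. 45. 45. 45. 45. 45. 45.]
-65 14 [45. 45. 45. 46. 46. 46. 46. 46. 46. 46. 47. 47. 47. 48.]
-55 14 [45. 46. 46. 46. 47. 47. 47. 47. 47. 47. 47. 47. 48. 48.]
-45 11 [45. 45. 46. 47. 47. 47. 48. 48. 48. 48. 49.]
-35 0 []
-25 0 []
-15 0 []
-5 0 []
5 0 []
15 4 [37. 37. 37. 38.]
25 10 [37. 37. 38. 38. 38. 39. 39. 39. 39. 39.]
35 12 [38. 38. 39. 39. 39. 39. 39. 40. 40. 40. 40. 40.]
45 14 [38. 38. 38. 39. 40. 40. 40. 40. 40. 40. 40. 40. 41. 41.]
55 16 [40. 40. 41. 41. 41. 41. 41. 42.]
65 15 [41. 41. 41. 41. 42. 42. 42. 42. 42. 42. 42. 43. 43. 43. 43.]
75 20 [ 6.  7.  7. 42. 42. 43. 43. 43. 43. 44.]
85 28 [ 6.  6.  7.  7.  8. 43. 43. 44. 44. 44.]
95 29 [ 5.  6.  6.  7.  8. 44. 45. 45. 45. 46.]
105 29 [ 4.  6.  7.  7.  8. 44. 45. 45. 46. 46.]
115 31 [ 6.  6.  7.  7.  7. 44. 45. 46. 46. 46. 47.]
125 32 [ 5.  6.  6.  8. 46. 47. 47. 48.]
135 27 [ 6.  7.  7.  7.  8. 45. 47. 47. 47.]
145 13 [5. 6. 6. 7. 7. 7. 7. 7. 7. 7. 7. 8. 8.]
155 15 [5. 6. 6. 6. 7. 7. 7. 7. 7. 7. 7. 7. 7. 7. 8.]
165 14 [5. 6. 6. 6. 6. 6. 6. 6. 6. 7. 7. 7. 7. 8.]
175 13 [6. 6. 6. 6. 6. 6. 6. 7. 7. 7. 7. 7. 7.]
```

Emit:
carry_out:
  commands:
    - {"dp": [-0.034, -0.027, 0], "rotation": [0, 0, 0]}
    - {"dp": [-0.034, -0.027, 0], "rotation": [0, 0, 0]}
    - {"dp": [-0.034, -0.027, 0], "rotation": [0, 0, 0]}
    - {"dp": [-0.033, -0.0276, 0.02], "rotation": [0, 0, 0]}
    - {"dp": [0, 0, 0.05], "rotation": [0, 0, 0]}
    - {"dp": [0, 0, 0.04], "rotation": [0, 0, 0]}
    - {"dp": [0, 0, 0], "rotation": [0, 0, 0]}
    - {"dp": [0, 0, 0], "rotation": [0, 0, 0]}
  grip: 0.06

```text
t: 5.52
eef_pos: [0.5575, -0.1677, 0.0829]
ee_rot: [3.141, 0.001, 2.502]
force: [-0.2, -0.1, 0.6]
width: 0.0599
gripper_force: 0.0
```

```bash
python3 - <<'E'
from h import *
from scipy.optimize import minimize
s=readout.get_state(); print(s['eef_pos'].round(4),s['ee_rot'].round(4))
st=dict(eef_pos=[0.5137,0.0008,0.193],ee_rot=[3.1396,.0015,2.5031]); d=np.load('pics/hs1.npy')
vv,uu=np.mgrid[140:240,260:370]; uv=np.c_[uu.ravel(),vv.ravel()]; z=d[uv[:,1],uv[:,0]]; uv=uv[z>0]; z=z[z>0]
P=pts('wrist',uv,z,st); P=P[(P[:,2]>.0495)&(P[:,2]<.056)&(np.hypot(P[:,0]-.512,P[:,1]+.0055)<.034)]
f=lambda c:(lambda r:(np.maximum(0,.0244-r)+np.maximum(0,r-.029)).sum())(np.hypot(P[:,0]-c[0],P[:,1]-c[1]))
o=min((minimize(f,[.512+a,-.0055+b],method='Nelder-Mead') for a in(-.002,.002) for b in(-.002,.002)),key=lambda o:o.fun); print(o.x.round(4),len(P),o.fun/len(P))
# glass from depth at g1
sg=dict(eef_pos=[0.5594,-.1668,.1534],ee_rot=[3.1413,.0018,2.5041]); d=np.load('pics/g1.npy')
vv,uu=np.mgrid[150:225,280:360]; uv=np.c_[uu.ravel(),vv.ravel()]; z=d[uv[:,1],uv[:,0]]; uv=uv[z>0]; z=z[z>0]
P=pts('wrist',uv,z,sg); P=P[(P[:,2]>.009)&(P[:,2]<.016)&(np.hypot(P[:,0]-.557,P[:,1]+.1667)<.026)]; print(P.mean(0).round(4),(P.max(0)+P.min(0))[:2]/2,np.ptp(P,0))
E
```

```text
[ 0.5575 -0.1677  0.0829] [3.1413e+00 1.2000e-03 2.5019e+00]
[ 0.5133 -0.0049] 781 1.3469337691954248e-05
[ 0.5574 -0.1668  0.0118] [ 0.55788548 -0.16729069] [0.04489409 0.04540502 0.00469153]
```

Emit:
carry_out:
  commands:
    - {"dp": [0.0005, 0.0005, 0.03], "rotation": [0, 0, 0]}
    - {"dp": [0, 0, 0.0205], "rotation": [0, 0, 0]}
    - {"dp": [0, 0, 0], "rotation": [0, 0, 0]}

```text
t: 5.9
eef_pos: [0.5569, -0.1665, 0.0319]
ee_rot: [3.141, 0.0, 2.502]
force: [-0.2, 0.5, -0.0]
width: 0.0599
gripper_force: 0.0
```

Emit:
carry_out:
  commands:
    - {"dp": [0, 0, 0], "rotation": [0, 0, 0]}
    - {"dp": [0, 0, 0], "rotation": [0, 0, 0]}
    - {"dp": [0, 0, 0], "rotation": [0, 0, 0]}
    - {"dp": [0, 0, 0], "rotation": [0, 0, 0]}
  grip: 0.035
  force: 15

```text
t: 6.4
eef_pos: [0.5576, -0.1665, 0.0326]
ee_rot: [3.14, 0.002, 2.502]
force: [-0.7, 0.8, 8.1]
width: 0.0447
gripper_force: 15.0
```

```bash
python3 - <<'E'
from h import *
st,im,d=grab('wrist','gr1'); print(st['force'],st['moment'])
cv2.imwrite('pics/gr1c.png',cv2.resize(im[150:400,190:450,::-1],None,fx=2.2,fy=2.2))
E
```

```text
[-0.66448612  0.80405598  8.05941676] [ 0.3925286   0.28947036 -0.01683324]
```

View pics/gr1c.png

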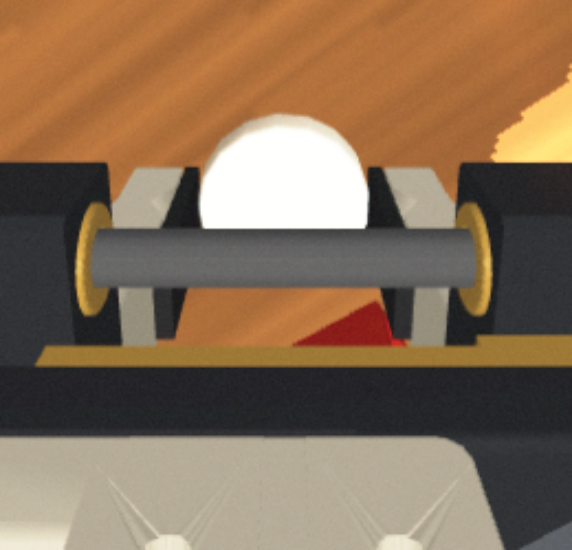

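Emit:
carry_out:
  commands:
    - {"dp": [0, 0, 0], "rotation": [0, 0, 0]}
    - {"dp": [0, 0, 0], "rotation": [0, 0, 0]}
    - {"dp": [0, 0, 0.0025], "rotation": [0, 0, 0]}
    - {"dp": [0, 0, 0], "rotation": [0, 0, 0]}
  grip: 0.052

```text
t: 6.95
eef_pos: [0.5562, -0.1665, 0.0282]
ee_rot: [-3.141, -0.001, 2.502]
force: [-0.1, -0.1, -0.6]
width: 0.052
gripper_force: 0.0
```

Emit:
carry_out:
  commands:
    - {"dp": [0, 0, 0], "rotation": [0, 0, 0]}
    - {"dp": [0, 0, 0], "rotation": [0, 0, 0]}
    - {"dp": [0, 0, 0], "rotation": [0, 0, 0]}
    - {"dp": [0, 0, 0], "rotation": [0, 0, 0]}
  grip: 0.035
  force: 15

```text
t: 7.45
eef_pos: [0.5565, -0.1665, 0.0286]
ee_rot: [-3.142, -0.0, 2.502]
force: [0.3, -0.6, 0.2]
width: 0.0454
gripper_force: 15.0
```

Emit:
carry_out:
  commands:
    - {"dp": [0, 0, -0.02], "rotation": [0, 0, 0]}
    - {"dp": [0, 0, -0.04], "rotation": [0, 0, 0]}
    - {"dp": [0.022, 0.0171, -0.02], "rotation": [0, 0, 0]}
    - {"dp": [0.033, 0.026, 0], "rotation": [0, 0, 0]}
    - {"dp": [0.033, 0.026, 0], "rotation": [0, 0, 0]}
    - {"dp": [0.033, 0.026, 0], "rotation": [0, 0, 0]}
    - {"dp": [0.011, 0.008, 0], "rotation": [0, 0, 0]}
    - {"dp": [0, 0, 0], "rotation": [0, 0, 0]}

```text
t: 8.45
eef_pos: [0.5121, -0.0043, 0.1088]
ee_rot: [3.141, 0.0, 2.504]
force: [-0.3, 0.0, -0.0]
width: 0.0451
gripper_force: 15.0
```

Emit:
carry_out:
  commands:
    - {"dp": [0, 0, 0], "rotation": [0, 0, 0]}
    - {"dp": [0, 0, 0], "rotation": [0, 0, 0]}

```text
t: 8.7
eef_pos: [0.5123, -0.0058, 0.1084]
ee_rot: [-3.141, -0.0, 2.501]
force: [-0.3, -0.8, -0.7]
width: 0.0451
gripper_force: 15.0
```

```bash
python3 - <<'E'
from h import *
st,im,d=grab('wrist','pl1'); print(st['eef_pos'].round(4),st['ee_rot'].round(4),st['width'],st['force'].round(2))
cv2.imwrite('pics/pl1c.png',cv2.resize(im[150:400,190:450,::-1],None,fx=2.2,fy=2.2))
E
```

```text
[ 0.5123 -0.0058  0.1084] [-3.1413e+00 -1.0000e-04  2.5006e+00] 0.045109336305026074 [-0.28 -0.77 -0.69]
```

View pics/pl1c.png

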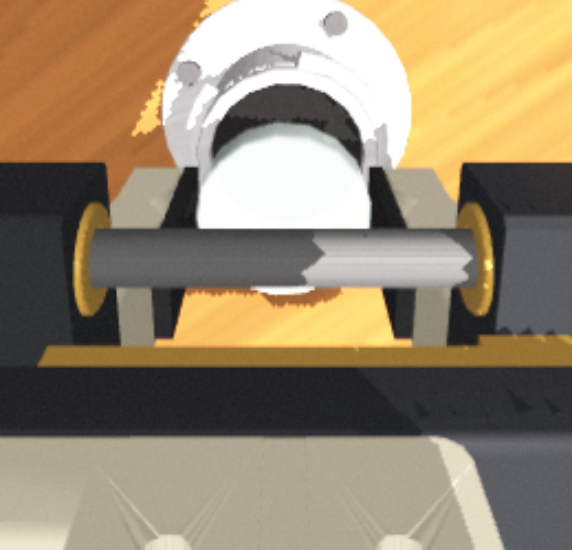

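The glass is held level, centred across the jaws over the neck (glass centre near crop x 284, recess near 287). I lower it.

Emit:
carry_out:
  commands:
    - {"dp": [0, 0, 0.015], "rotation": [0, 0, 0]}
    - {"dp": [0, 0, 0.01], "rotation": [0, 0, 0]}
    - {"dp": [0, 0, 0.003], "rotation": [0, 0, 0]}
    - {"dp": [0, 0, 0.0], "rotation": [0, 0, 0]}

```text
t: 9.25
eef_pos: [0.512, -0.0051, 0.0801]
ee_rot: [-3.141, -0.0, 2.502]
force: [0.4, 0.4, -0.1]
width: 0.0455
gripper_force: 15.0
```

Emit:
carry_out:
  commands:
    - {"dp": [0, 0, 0.001], "rotation": [0, 0, 0]}
    - {"dp": [0, 0, 0.001], "rotation": [0, 0, 0]}
    - {"dp": [0, 0, 0.0], "rotation": [0, 0, 0]}

```text
t: 9.62
eef_pos: [0.5122, -0.0049, 0.0787]
ee_rot: [3.141, 0.0, 2.502]
force: [-0.7, 0.9, -0.8]
width: 0.0453
gripper_force: 15.0
```

Emit:
carry_out:
  commands:
    - {"dp": [0, 0, 0.001], "rotation": [0, 0, 0]}
    - {"dp": [0, 0, 0.0], "rotation": [0, 0, 0]}

```text
t: 9.88
eef_pos: [0.5121, -0.005, 0.0775]
ee_rot: [3.142, -0.0, 2.502]
force: [1.0, -0.2, -0.3]
width: 0.0453
gripper_force: 15.0
```

Emit:
carry_out:
  commands:
    - {"dp": [0, 0, 0.0008], "rotation": [0, 0, 0]}
    - {"dp": [0, 0, 0.0], "rotation": [0, 0, 0]}

```text
t: 10.12
eef_pos: [0.5122, -0.005, 0.0773]
ee_rot: [3.142, 0.0, 2.502]
force: [-2.2, 1.9, 6.2]
width: 0.0451
gripper_force: 18.1
```

Emit:
carry_out:
  commands:
    - {"dp": [0, 0, 0], "rotation": [0, 0, 0]}
    - {"dp": [0, 0, 0.0], "rotation": [0, 0, 0]}
    - {"dp": [0, 0, -0.03], "rotation": [0, 0, 0]}
    - {"dp": [0, 0, -0.05], "rotation": [0, 0, 0]}
    - {"dp": [0, 0, -0.035], "rotation": [0, 0, 0]}
    - {"dp": [0, 0, 0], "rotation": [0, 0, 0]}
    - {"dp": [0, 0, 0], "rotation": [0, 0, 0]}
  grip: 0.056

```text
t: 11.0
eef_pos: [0.5114, -0.0051, 0.191]
ee_rot: [-3.141, -0.001, 2.501]
force: [-0.8, 0.4, -0.9]
width: 0.0561
gripper_force: 0.0
```

```bash
python3 - <<'E'
from m import *
st,im,d=grab('wrist','af1'); print(st['eef_pos'].round(4),st['force'].round(2))
vv,uu=np.mgrid[120:260,240:400]; uv=np.c_[uu.ravel(),vv.ravel()]; z=d[uv[:,1],uv[:,0]]; uv=uv[z>0]; z=z[z>0]
P=pts('wrist',uv,z,st); Q=P[(P[:,2]>.0545)&(P[:,2]<.07)&(np.hypot(P[:,0]-.512,P[:,1]+.005)<.04)]
i=Q[np.hypot(*(Q[:,:2]-np.median(Q[:,:2],0)).T)<.02]; A=np.c_[i[:,:2]-[.512,-.005],np.ones(len(i))]; print('slope/z',np.linalg.lstsq(A,i[:,2],rcond=None)[0].round(4))
print('glass mid',((Q.max(0)+Q.min(0))/2).round(4),Q.mean(0).round(4),np.ptp(Q,0))
N=P[(P[:,2]>.050)&(P[:,2]<.0535)&(np.hypot(P[:,0]-.512,P[:,1]+.005)<.034)]; print('rim',len(N),N[:,2].mean(),N.mean(0))
st,im,d=grab('top','top2')
for l in['ring']:
  for r in vision.trace(l,'top')[:1]:
    m=r['pixels'];v,u=np.nonzero(m&(d>0));P=pts('top',np.c_[u,v],d[v,u]);s=(P[:,2]>.025)&(P[:,2]<.033); print('ring',P[s].mean(0),(P[s].max(0)+P[s].min(0))/2)
E
```

```text
[ 0.5114 -0.0051  0.191 ] [-0.78  0.44 -0.89]
slope/z [-0.0036  0.0033  0.0589]
glass mid [ 0.5137 -0.0057  0.0579] [ 0.5133 -0.0053  0.0588] [0.04461723 0.0456037  0.00672309]
rim 706 0.051621884604985964 [ 0.51005389 -0.00248701  0.05162188]
ring [0.53325037 0.23110637 0.02919938] [0.5289102  0.22641334 0.02899775]
```

Emit:
carry_out:
  commands:
    - {"dp": [0.0252, 0.0366, 0], "rotation": [0, 0, 0]}
    - {"dp": [0.0252, 0.0366, 0], "rotation": [0, 0, 0]}
    - {"dp": [0.0252, 0.0366, 0], "rotation": [0, 0, 0]}
    - {"dp": [0.0252, 0.0366, 0], "rotation": [0, 0, 0]}
    - {"dp": [0.0252, 0.0366, 0], "rotation": [0, 0, 0]}
    - {"dp": [0, 0, 0], "rotation": [0, 0, 0]}
    - {"dp": [0, 0, 0], "rotation": [0, 0, 0]}
  grip: 0.08

```text
t: 12.02
eef_pos: [0.5198, 0.2167, 0.1907]
ee_rot: [-3.139, -0.001, 2.502]
force: [0.3, -1.0, -0.1]
width: 0.08
gripper_force: 0.0
```

```bash
python3 - <<'E'
from h import *
st,im,d=grab('wrist','ri1'); print(st['eef_pos'].round(4),st['ee_rot'].round(4),st['q'].round(2))
vv,uu=np.mgrid[60:290,180:470]; uv=np.c_[uu.ravel(),vv.ravel()]; z=d[uv[:,1],uv[:,0]]; uv=uv[z>0]; z=z[z>0]
P=pts('wrist',uv,z,st); P=P[(np.hypot(P[:,0]-.52,P[:,1]-.22)<.06)]
F=P[(P[:,2]>.027)&(P[:,2]<.033)]; F=F[:,:2]
cc,rr=cv2.minEnclosingCircle((F*1e3).astype(np.float32)); print('flange',len(F),cc,rr,F.mean(0))
E=P[(P[:,2]>.051)&(P[:,2]<.058)]; print('ears',len(E),E.mean(0),cv2.minAreaRect((E[:,:2]*1e3).astype(np.float32)))
_,lab,cen=cv2.kmeans((E[:,:2]*1e3).astype(np.float32),2,None,(3,50,.01),5,0); print(cen,[(lab==k).sum() for k in(0,1)],cen.mean(0)); v=cen[1]-cen[0]; print('dist',np.hypot(*v),'ang',np.degrees(np.arctan2(v[1],v[0])))
for k in (0,1): print(cv2.minAreaRect((E[lab[:,0]==k,:2]*1e3).astype(np.float32)))
cv2.imwrite('pics/ri1c.png',cv2.resize(im[60:300,180:470,::-1],None,fx=2,fy=2))
E
```

```text
[0.5198 0.2167 0.1907] [-3.1394e+00 -5.0000e-04  2.5022e+00] [ 0.74  0.23 -0.32 -0.   -1.03 -2.95]
flange 2751 (515.342529296875, 223.3211212158203) 37.83675003051758 [0.5129941  0.22469954]
ears 366 [0.51422646 0.2235588  0.05265525] ((515.1656494140625, 223.31350708007812), (21.846860885620117, 49.767765045166016), 83.22299194335938)
[[494.374   225.96489]
 [535.8941  220.93268]] [np.int64(191), np.int64(175)] [515.13403 223.44879]
dist 41.823948 ang -6.910507
((494.42681884765625, 225.77767944335938), (21.85079574584961, 7.965318202972412), 83.3506088256836)
((535.949462890625, 220.78570556640625), (21.707231521606445, 7.850842475891113), 84.4672622680664)
```

View pics/ri1c.png

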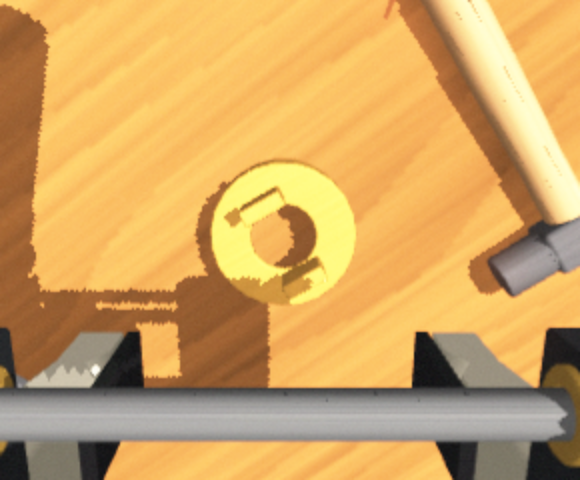

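The ring centre is at (0.515,0.223) with its ears along about -6.6°, and the hammer head is clear to the right, at crop (540,265). I turn 120° to align the jaws and look once more.

Emit:
carry_out:
  commands:
    - {"dp": [0.0077, 0.0026, 0], "rotation": [0, 0, -10]}
    - {"dp": [0, 0, 0], "rotation": [0, 0, -10]}
    - {"dp": [0, 0, 0], "rotation": [0, 0, -10]}
    - {"dp": [0, 0, 0], "rotation": [0, 0, -10]}
    - {"dp": [0, 0, 0], "rotation": [0, 0, -10]}
    - {"dp": [0, 0, 0], "rotation": [0, 0, -10]}
    - {"dp": [0, 0, 0], "rotation": [0, 0, -10]}
    - {"dp": [0, 0, 0], "rotation": [0, 0, -10]}

```text
t: 13.08
eef_pos: [0.5157, 0.2223, 0.1917]
ee_rot: [3.142, -0.0, -2.381]
force: [-0.1, 0.7, -0.8]
width: 0.0798
gripper_force: 0.0
```

Emit:
carry_out:
  commands:
    - {"dp": [0, 0, 0], "rotation": [0, 0, -10]}
    - {"dp": [0, 0, 0], "rotation": [0, 0, -10]}
    - {"dp": [0, 0, 0], "rotation": [0, 0, -10]}
    - {"dp": [0, 0, 0], "rotation": [0, 0, -10]}
    - {"dp": [0, 0, 0], "rotation": [0, 0, 0]}
    - {"dp": [0, 0, 0], "rotation": [0, 0, 0]}

```text
t: 13.82
eef_pos: [0.5157, 0.223, 0.1918]
ee_rot: [3.142, -0.0, -1.692]
force: [-0.1, -0.5, -0.2]
width: 0.0801
gripper_force: 0.0
```

```bash
python3 - <<'E'
from h import *
st,im,d=grab('wrist','ri2'); print(st['eef_pos'].round(4),st['ee_rot'].round(4),st['q'].round(2))
vv,uu=np.mgrid[60:290,180:470]; uv=np.c_[uu.ravel(),vv.ravel()]; z=d[uv[:,1],uv[:,0]]; uv=uv[z>0]; z=z[z>0]
P=pts('wrist',uv,z,st); P=P[(np.hypot(P[:,0]-.52,P[:,1]-.22)<.06)]
F=P[(P[:,2]>.027)&(P[:,2]<.033)][:,:2]
print('flange',len(F),cv2.minEnclosingCircle((F*1e3).astype(np.float32)))
E=P[(P[:,2]>.051)&(P[:,2]<.058)]; print('ears',len(E),cv2.minAreaRect((E[:,:2]*1e3).astype(np.float32)))
E
```

```text
[0.5157 0.223  0.1918] [ 3.1415 -0.     -1.6918] [ 0.76  0.22 -0.33 -0.   -1.02 -0.88]
flange 2696 ((515.139892578125, 223.59103393554688), 37.92225646972656)
ears 343 ((514.9942016601562, 223.22848510742188), (21.344886779785156, 49.58641815185547), 82.76225280761719)
```

Emit:
carry_out:
  commands:
    - {"dp": [0, 0.0005, 0.05], "rotation": [0, 0, 0]}
    - {"dp": [0, 0, 0.05], "rotation": [0, 0, 0]}
    - {"dp": [0, 0, 0.02], "rotation": [0, 0, 0]}
    - {"dp": [0, 0, 0.0125], "rotation": [0, 0, 0]}
    - {"dp": [0, 0, 0], "rotation": [0, 0, 0]}
    - {"dp": [0, 0, 0], "rotation": [0, 0, 0]}
  grip: 0.07

```text
t: 14.62
eef_pos: [0.5158, 0.2242, 0.0603]
ee_rot: [-3.14, 0.001, -1.687]
force: [-0.1, -0.1, 0.2]
width: 0.0698
gripper_force: 0.0
```

Emit:
carry_out:
  commands:
    - {"dp": [0, 0, 0], "rotation": [0, 0, 0]}
    - {"dp": [0, 0, 0], "rotation": [0, 0, 0]}
    - {"dp": [0, 0, 0], "rotation": [0, 0, 0]}
    - {"dp": [0, 0, 0], "rotation": [0, 0, 0]}
    - {"dp": [0, 0, 0], "rotation": [0, 0, 0]}
  grip: 0.04
  force: 40

```text
t: 15.25
eef_pos: [0.5153, 0.2239, 0.0598]
ee_rot: [-3.141, 0.0, -1.687]
force: [-2.8, 0.4, 5.2]
width: 0.0496
gripper_force: 40.0
```

Emit:
carry_out:
  commands:
    - {"dp": [0, 0, -0.045], "rotation": [0, 0, 0]}
    - {"dp": [0, 0, -0.045], "rotation": [0, 0, 0]}
    - {"dp": [0.0456, -0.0049, 0], "rotation": [0, 0, 0]}
    - {"dp": [0.0456, -0.0049, 0], "rotation": [0, 0, 0]}
    - {"dp": [0.0456, -0.0049, 0], "rotation": [0, 0, 0]}
    - {"dp": [0.0455, -0.0049, 0], "rotation": [0, 0, 0]}
    - {"dp": [0.0455, -0.005, 0], "rotation": [0, 0, 0]}
    - {"dp": [0, 0, 0], "rotation": [0, 0, 7]}

```text
t: 16.25
eef_pos: [0.5121, -0.008, 0.1487]
ee_rot: [3.14, -0.001, -1.815]
force: [-0.3, 0.4, -1.3]
width: 0.05
gripper_force: 40.0
```

Emit:
carry_out:
  commands:
    - {"dp": [0, 0, 0], "rotation": [0, 0, 0]}
    - {"dp": [0, 0, 0], "rotation": [0, 0, 0]}

```text
t: 16.5
eef_pos: [0.5131, -0.005, 0.1491]
ee_rot: [3.141, -0.0, -1.806]
force: [-0.7, 0.8, -1.4]
width: 0.0495
gripper_force: 40.0
```

```bash
python3 - <<'E'
from h import *
for i in range(4):
    st,im,d=grab('wrist','rp1'); print(st['eef_pos'].round(4),st['ee_rot'].round(4),st['width'],st['force'].round(2),st['moment'].round(2))
E
```

```text
[ 0.5131 -0.005   0.1491] [ 3.1413 -0.     -1.8064] 0.049530728869223974 [-0.69  0.8  -1.35] [ 0.04  0.03 -0.02]
[ 0.5132 -0.0049  0.1491] [ 3.1413e+00 -1.0000e-04 -1.8065e+00] 0.04960879503344051 [-0.24 -0.58 -2.45] [ 0.05  0.02 -0.03]
[ 0.5132 -0.0048  0.1491] [ 3.1414e+00 -1.0000e-04 -1.8067e+00] 0.049384591829224875 [ 0.13 -0.18 -2.58] [0.02 0.08 0.03]
[ 0.5132 -0.0048  0.1492] [ 3.1414e+00 -1.0000e-04 -1.8071e+00] 0.049492176983270346 [ 0.36  0.18 -2.06] [0.05 0.08 0.02]
```

View pics/rp1.png

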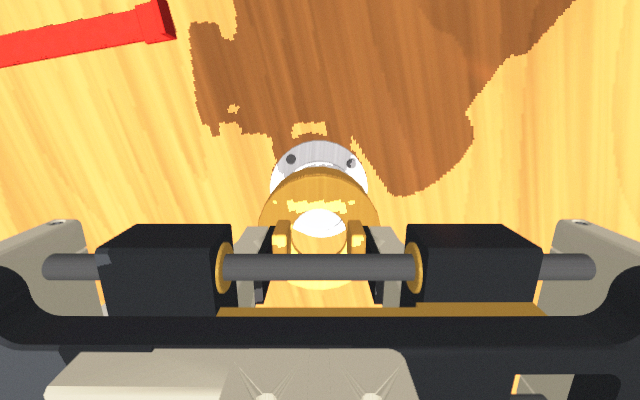

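The ring is held symmetrically over the housing (flange centre at column 318, housing at 319).

Emit:
carry_out:
  commands:
    - {"dp": [0, 0, 0.015], "rotation": [0, 0, 0]}
    - {"dp": [0, 0, 0.015], "rotation": [0, 0, 0]}
    - {"dp": [0.0003, 0, 0.006], "rotation": [0, 0, 0]}
    - {"dp": [0, 0, 0], "rotation": [0, 0, 0]}

```text
t: 17.2
eef_pos: [0.5127, -0.0058, 0.1124]
ee_rot: [3.14, -0.001, -1.809]
force: [-0.3, -0.1, -1.9]
width: 0.0495
gripper_force: 40.0
```

Emit:
carry_out:
  commands:
    - {"dp": [0, 0, 0.002], "rotation": [0, 0, 0]}
    - {"dp": [0, 0, 0.002], "rotation": [0, 0, 0]}
    - {"dp": [0, 0, 0], "rotation": [0, 0, 0]}

```text
t: 17.58
eef_pos: [0.5132, -0.0056, 0.1093]
ee_rot: [-3.141, 0.0, -1.809]
force: [-0.2, 0.1, -2.2]
width: 0.0498
gripper_force: 40.0
```

Emit:
carry_out:
  commands:
    - {"dp": [0, 0, 0.002], "rotation": [0, 0, 0]}
    - {"dp": [0, 0, 0.002], "rotation": [0, 0, 0]}
    - {"dp": [0, 0, 0], "rotation": [0, 0, 0]}

```text
t: 17.95
eef_pos: [0.513, -0.0057, 0.1051]
ee_rot: [3.141, -0.0, -1.809]
force: [-0.9, -0.2, -2.2]
width: 0.0496
gripper_force: 40.0
```

Emit:
carry_out:
  commands:
    - {"dp": [0, 0, 0.002], "rotation": [0, 0, 0]}
    - {"dp": [0, 0, 0.002], "rotation": [0, 0, 0]}
    - {"dp": [0, 0, 0.002], "rotation": [0, 0, 0]}
    - {"dp": [0, 0, 0], "rotation": [0, 0, 0]}

```text
t: 18.45
eef_pos: [0.513, -0.0057, 0.099]
ee_rot: [3.141, -0.0, -1.809]
force: [0.7, 0.3, -1.1]
width: 0.0496
gripper_force: 40.0
```

Emit:
carry_out:
  commands:
    - {"dp": [0, 0, 0.001], "rotation": [0, 0, 0]}
    - {"dp": [0, 0, 0.001], "rotation": [0, 0, 0]}
    - {"dp": [0, 0, 0], "rotation": [0, 0, 0]}

```text
t: 18.82
eef_pos: [0.5131, -0.0056, 0.0972]
ee_rot: [3.141, -0.0, -1.809]
force: [1.1, -0.2, -2.1]
width: 0.0493
gripper_force: 40.0
```

Emit:
carry_out:
  commands:
    - {"dp": [0, 0, 0.0005], "rotation": [0, 0, 0]}
    - {"dp": [0, 0, 0.0005], "rotation": [0, 0, 0]}
    - {"dp": [0, 0, 0], "rotation": [0, 0, 0]}

```text
t: 19.2
eef_pos: [0.5131, -0.0056, 0.0962]
ee_rot: [3.142, -0.0, -1.809]
force: [-1.0, -0.6, -1.8]
width: 0.0499
gripper_force: 40.0
```

Emit:
carry_out:
  commands:
    - {"dp": [0, 0, 0.0005], "rotation": [0, 0, 0]}
    - {"dp": [0, 0, 0.0005], "rotation": [0, 0, 0]}
    - {"dp": [0, 0, 0], "rotation": [0, 0, 0]}

```text
t: 19.58
eef_pos: [0.5131, -0.0056, 0.0952]
ee_rot: [3.142, -0.0, -1.809]
force: [-0.8, -0.9, -2.1]
width: 0.0494
gripper_force: 40.0
```

Emit:
carry_out:
  commands:
    - {"dp": [0, 0, 0.0005], "rotation": [0, 0, 0]}
    - {"dp": [0, 0, 0], "rotation": [0, 0, 0]}

```text
t: 19.82
eef_pos: [0.5131, -0.0056, 0.0947]
ee_rot: [3.142, 0.0, -1.809]
force: [0.5, -1.1, -2.2]
width: 0.0499
gripper_force: 40.0
```

Emit:
carry_out:
  commands:
    - {"dp": [0, 0, 0.0004], "rotation": [0, 0, 0]}
    - {"dp": [0, 0, 0], "rotation": [0, 0, 0]}

```text
t: 20.08
eef_pos: [0.5131, -0.0056, 0.0943]
ee_rot: [3.142, 0.0, -1.809]
force: [-0.5, 1.0, -1.8]
width: 0.0498
gripper_force: 40.0
```

Emit:
carry_out:
  commands:
    - {"dp": [0, 0, 0.0004], "rotation": [0, 0, 0]}
    - {"dp": [0, 0, 0], "rotation": [0, 0, 0]}

```text
t: 20.32
eef_pos: [0.5132, -0.0056, 0.0939]
ee_rot: [-3.142, 0.0, -1.809]
force: [0.1, 0.4, -1.4]
width: 0.0495
gripper_force: 40.0
```

Emit:
carry_out:
  commands:
    - {"dp": [0, 0, 0.0003], "rotation": [0, 0, 0]}
    - {"dp": [0, 0, 0], "rotation": [0, 0, 0]}

```text
t: 20.58
eef_pos: [0.5132, -0.0056, 0.0938]
ee_rot: [-3.142, 0.0, -1.809]
force: [-1.1, -0.2, -0.9]
width: 0.0498
gripper_force: 40.0
```

Emit:
carry_out:
  commands:
    - {"dp": [0, 0, 0.0003], "rotation": [0, 0, 0]}
    - {"dp": [0, 0, 0], "rotation": [0, 0, 0]}

```text
t: 20.82
eef_pos: [0.5131, -0.0056, 0.0936]
ee_rot: [-3.141, 0.0, -1.809]
force: [-1.8, 0.3, 2.9]
width: 0.0501
gripper_force: 40.0
```

Contact came at about 0.0938, so the ring lies free at about 34.1 mm and the bite is expected about 0.95 rad on. I turn 45° clockwise.

Emit:
carry_out:
  commands:
    - {"dp": [0, 0, -0.0002], "rotation": [0, 0, 5]}
    - {"dp": [0, 0, 0], "rotation": [0, 0, 8]}
    - {"dp": [0, 0, 0], "rotation": [0, 0, 8]}
    - {"dp": [0, 0, 0], "rotation": [0, 0, 8]}
    - {"dp": [0, 0, 0], "rotation": [0, 0, 8]}
    - {"dp": [0, 0, 0], "rotation": [0, 0, 5]}
    - {"dp": [0, 0, 0], "rotation": [0, 0, 0]}
    - {"dp": [0, 0, 0], "rotation": [0, 0, 0]}

```text
t: 21.82
eef_pos: [0.5136, -0.0055, 0.0937]
ee_rot: [-3.141, 0.001, -2.54]
force: [0.5, -0.1, 0.8]
width: 0.0495
gripper_force: 40.0
```

Emit:
carry_out:
  commands:
    - {"dp": [0, 0, 0], "rotation": [0, 0, 2]}
    - {"dp": [0, 0, 0], "rotation": [0, 0, 0]}

```text
t: 22.08
eef_pos: [0.5134, -0.0056, 0.0937]
ee_rot: [-3.141, 0.0, -2.577]
force: [1.2, 0.9, 1.4]
width: 0.0497
gripper_force: 40.0
```

Emit:
carry_out:
  commands:
    - {"dp": [0, 0, 0], "rotation": [0, 0, 2]}
    - {"dp": [0, 0, 0], "rotation": [0, 0, 0]}

```text
t: 22.32
eef_pos: [0.5133, -0.0056, 0.0937]
ee_rot: [-3.141, 0.0, -2.613]
force: [1.4, 0.1, 2.3]
width: 0.0496
gripper_force: 40.0
```

Emit:
carry_out:
  commands:
    - {"dp": [0, 0, 0], "rotation": [0, 0, 2]}
    - {"dp": [0, 0, 0], "rotation": [0, 0, 0]}

```text
t: 22.58
eef_pos: [0.5132, -0.0056, 0.0936]
ee_rot: [-3.142, 0.0, -2.648]
force: [0.1, -0.8, 3.1]
width: 0.05
gripper_force: 40.0
```

Emit:
carry_out:
  commands:
    - {"dp": [0, 0, 0], "rotation": [0, 0, 2]}
    - {"dp": [0, 0, 0], "rotation": [0, 0, 0]}

```text
t: 22.82
eef_pos: [0.5131, -0.0056, 0.0936]
ee_rot: [-3.142, -0.0, -2.683]
force: [-0.4, 0.3, 3.4]
width: 0.0498
gripper_force: 40.0
```

Emit:
carry_out:
  commands:
    - {"dp": [0, 0, 0], "rotation": [0, 0, 2]}
    - {"dp": [0, 0, 0], "rotation": [0, 0, 0]}

```text
t: 23.08
eef_pos: [0.5131, -0.0057, 0.0936]
ee_rot: [3.142, 0.0, -2.718]
force: [-0.1, -0.9, 4.0]
width: 0.0498
gripper_force: 40.0
```

Emit:
carry_out:
  commands:
    - {"dp": [0, 0, 0], "rotation": [0, 0, 2]}
    - {"dp": [0, 0, 0], "rotation": [0, 0, 0]}

```text
t: 23.32
eef_pos: [0.5131, -0.0056, 0.0936]
ee_rot: [3.142, -0.0, -2.753]
force: [-0.0, -0.3, 3.9]
width: 0.0495
gripper_force: 40.0
```

Emit:
carry_out:
  commands:
    - {"dp": [0, 0, 0], "rotation": [0, 0, 2]}
    - {"dp": [0, 0, 0], "rotation": [0, 0, 0]}

```text
t: 23.58
eef_pos: [0.5132, -0.0056, 0.0936]
ee_rot: [-3.142, 0.0, -2.787]
force: [0.4, -0.4, 4.6]
width: 0.0497
gripper_force: 40.0
```

Emit:
carry_out:
  commands:
    - {"dp": [0, 0, 0], "rotation": [0, 0, 2]}
    - {"dp": [0, 0, 0], "rotation": [0, 0, 0]}

```text
t: 23.82
eef_pos: [0.5132, -0.0056, 0.0936]
ee_rot: [3.142, 0.0, -2.822]
force: [0.6, 0.4, 3.4]
width: 0.0496
gripper_force: 40.0
```

Emit:
carry_out:
  commands:
    - {"dp": [0, 0, 0], "rotation": [0, 0, 2]}
    - {"dp": [0, 0, 0], "rotation": [0, 0, 0]}

```text
t: 24.08
eef_pos: [0.5132, -0.0056, 0.0936]
ee_rot: [3.142, 0.0, -2.857]
force: [0.6, -0.2, 4.1]
width: 0.0496
gripper_force: 40.0
```

Emit:
carry_out:
  commands:
    - {"dp": [0, 0, 0], "rotation": [0, 0, 2]}
    - {"dp": [0, 0, 0], "rotation": [0, 0, 0]}

```text
t: 24.32
eef_pos: [0.5132, -0.0056, 0.0936]
ee_rot: [3.142, 0.0, -2.892]
force: [-0.1, -1.1, 3.5]
width: 0.0495
gripper_force: 40.0
```

Emit:
carry_out:
  commands:
    - {"dp": [0, 0, 0], "rotation": [0, 0, 2]}
    - {"dp": [0, 0, 0], "rotation": [0, 0, 0]}

```text
t: 24.58
eef_pos: [0.5132, -0.0056, 0.0935]
ee_rot: [3.142, 0.0, -2.927]
force: [0.9, -0.6, 3.7]
width: 0.0497
gripper_force: 40.0
```

Emit:
carry_out:
  commands:
    - {"dp": [0, 0, 0], "rotation": [0, 0, 2]}
    - {"dp": [0, 0, 0], "rotation": [0, 0, 0]}

```text
t: 24.82
eef_pos: [0.5132, -0.0056, 0.0935]
ee_rot: [3.142, 0.0, -2.962]
force: [1.3, 0.3, 1.1]
width: 0.0494
gripper_force: 40.0
```

```bash
python3 - <<'E'
from h import *
s=readout.get_state(); print(s['force'],s['moment'],s['eef_pos'],s['q'])
E
```

```text
[1.28628117 0.34550153 1.09862758] [ 0.08499276 -0.52751021 -0.05905742] [ 0.51323571 -0.00558149  0.09348837] [ 3.72067201e-01  2.59317935e-01 -5.44343248e-01 -7.22060049e-05
 -7.66955844e-01 -1.76328236e+00]
```

Emit:
carry_out:
  commands:
    - {"dp": [0, 0, 0], "rotation": [0, 0, 1]}
    - {"dp": [0, 0, 0], "rotation": [0, 0, 0]}

```text
t: 25.08
eef_pos: [0.5132, -0.0056, 0.0935]
ee_rot: [3.142, 0.0, -2.979]
force: [1.3, -0.0, 0.4]
width: 0.0495
gripper_force: 40.0
```

Emit:
carry_out:
  commands:
    - {"dp": [0, 0, 0], "rotation": [0, 0, 1]}
    - {"dp": [0, 0, 0], "rotation": [0, 0, 0]}

```text
t: 25.32
eef_pos: [0.5132, -0.0056, 0.0935]
ee_rot: [3.142, 0.0, -2.996]
force: [2.6, 0.7, -1.3]
width: 0.0498
gripper_force: 40.0
```

```bash
python3 - <<'E'
from h import *
for i in range(4):
    s,_,_=grab('wrist','z'); print(s['force'].round(2),s['eef_pos'].round(5),s['ee_rot'].round(4))
E
```

```text
[ 2.62  0.65 -1.3 ] [ 0.51318 -0.00557  0.09347] [ 3.1415  0.     -2.9965]
[ 2.08  0.37 -0.99] [ 0.51317 -0.00559  0.09349] [ 3.1415  0.     -2.9962]
[ 1.39 -1.02 -1.02] [ 0.51315 -0.0056   0.09347] [ 3.1415  0.     -2.9962]
[ 2.94  0.18 -1.48] [ 0.51316 -0.0056   0.09348] [ 3.1415  0.     -2.9961]
```

The bite began near yaw -2.93 under about 6 N of press, and the ring has sunk about 0.33 mm since. That puts the clamp at about 13 N, so I give it one more degree and let go.

Emit:
carry_out:
  commands:
    - {"dp": [0, 0, 0], "rotation": [0, 0, 1]}
    - {"dp": [0, 0, 0], "rotation": [0, 0, 0]}
    - {"dp": [0, 0, 0], "rotation": [0, 0, 0]}

```text
t: 25.9
eef_pos: [0.5131, -0.0056, 0.0935]
ee_rot: [3.142, -0.0, -3.014]
force: [2.8, 0.4, -2.8]
width: 0.0499
gripper_force: 40.0
```

Emit:
carry_out:
  commands:
    - {"dp": [0, 0, 0], "rotation": [0, 0, 0]}
    - {"dp": [0, 0, 0], "rotation": [0, 0, 0]}
    - {"dp": [0, 0, 0], "rotation": [0, 0, 0]}
  grip: 0.064

```text
t: 26.28
eef_pos: [0.5128, -0.0058, 0.0935]
ee_rot: [-3.142, -0.001, -3.014]
force: [0.5, -0.4, -0.4]
width: 0.0638
gripper_force: 0.0
```

Emit:
carry_out:
  commands:
    - {"dp": [0, 0, -0.02], "rotation": [0, 0, 0]}
    - {"dp": [0, 0, -0.04], "rotation": [0, 0, 0]}
    - {"dp": [0, 0, -0.05], "rotation": [0, 0, 0]}
    - {"dp": [0, 0, 0], "rotation": [0, 0, 0]}
    - {"dp": [0, 0, 0], "rotation": [0, 0, 0]}

```text
t: 26.9
eef_pos: [0.5127, -0.0057, 0.2033]
ee_rot: [3.141, -0.0, -3.014]
force: [0.0, 0.0, -0.1]
width: 0.0639
gripper_force: 0.0
```

```bash
python3 - <<'E'
from h import *
st,im,d=grab('wrist','fin'); print(st['t'],st['eef_pos'].round(4),st['ee_rot'].round(4),st['force'].round(2))
vv,uu=np.mgrid[60:290,180:470]; uv=np.c_[uu.ravel(),vv.ravel()]; z=d[uv[:,1],uv[:,0]]; uv=uv[z>0]; z=z[z>0]
P=pts('wrist',uv,z,st); P=P[(np.hypot(P[:,0]-.513,P[:,1]+.0055)<.06)]
F=P[(P[:,2]>.060)&(P[:,2]<.067)]
print('flange',len(F),cv2.minEnclosingCircle((F[:,:2]*1e3).astype(np.float32)),np.median(F[:,2]),np.linalg.lstsq(np.c_[F[:,:2],np.ones(len(F))],F[:,2],rcond=None)[0].round(3))
E=P[(P[:,2]>.084)&(P[:,2]<.093)]; print('ears',len(E),np.median(E[:,2]),cv2.minAreaRect((E[:,:2]*1e3).astype(np.float32)))
E
```

```text
26.9 [ 0.5127 -0.0057  0.2033] [ 3.1411e+00 -1.0000e-04 -3.0139e+00] [ 0.03  0.   -0.06]
flange 3111 ((512.5474243164062, -5.644649505615234), 37.85306167602539) 0.0633939245079237 [0.    0.002 0.063]
ears 419 0.08634293242730093 ((512.5764770507812, -5.648641586303711), (21.883955001831055, 49.891597747802734), 7.255908012390137)
```

The ring is level and centred. Its flange top reads 63.4 mm against 64.1 mm lying free, so it has sunk about 0.7 mm. I hand it in.

```bash
python3 -c "
from station import arm
print(arm.job_done())"
```

```text
the job is handed in; nothing more can be done
None
```

The glass lies flat in the recess and the brass ring is screwed on level over it, sunk about 0.7 mm, for an estimated 14 N clamp. The ring is let go, the hammer, hive tool and mug were left alone, and the job is handed in; the verdict was not shown.

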